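Hold the second clip open over the card

TASK

Two spring clips are parked on the low wooden rack. Clip the wide one onto the top edge of the upright card, about the middle of its left half as seen from the robot, and let it go; then take the narrow one by its handles, squeeze it well open and hold it gaping around the card's top edge in the middle of the right half, the edge well inside the jaws but neither jaw touching the card, ready for a note to be slipped in. The program finishes while still holding the narrow clip open there; leave the jar, bowl, mortar and scoop alone.

Things in the scene. Friction and masses are not known exactly. Their poses are not given: they have to be found in the camera images.
- card: fixed upright stiff card of brown board, 4 mm thick (its x), 240 mm wide (its y), on a wooden foot 70 x 260 x 20 mm. Origin: centre of the foot's underside; z up; the top edge is 160 mm above it; y points to the left as seen from the robot (give or take its yaw, up to 0.35 rad), x away from the robot
- rack: fixed low clip rack: wooden plate 4 mm thick (its x), 200 mm wide (its y), top edge at 100 mm, on a wooden foot 70 x 220 x 20 mm; origin and axes as for the card. Both clips start gripping its top edge, their jaw tips 20 to 24 mm below it, one left and one right of the middle in either order
- clip_wide: the wide spring clip, plain steel, about 55 g in all, jaws 46 mm long (along its y), handles 24 mm wide, 84 mm tall. Front half (towards its -x) and rear half are joined by a hinge 40 mm above the jaw tips; jaws below, handles above. This frame belongs to the front half; origin midway between the jaw tips while the clip is shut on a 4 mm plate; then z is up, x across the plate. The two halves are mirror images, so it may be used either way round
- clip_wide_grip (a point): point fixed in the front half, midway between the two handles while shut on a 4 mm plate, 74 mm above the jaw tips, 10 mm below the upper ends of the handles. There the handles lean apart, 45 mm over their outer faces at the upper ends; pressing them together (along x) opens the jaws. Fully pressed, their outer faces are parallel and 22 mm apart
- clip_wide_front_tip (a point): inner face of the front jaw at its lowest edge, mid-length
- clip_wide_rear_tip (a point): the same on the rear jaw. Midway between the two tips is the centre of the jaws' mouth
- clip_wide_lever (a joint): opening of the clip in rad: -0.09 jaws shut on nothing, 0 gripping a 4 mm plate (about 6 N), 0.5 fully open at its stop (tips 24 mm apart; the throat, 33 mm deep from tips to hinge, narrows evenly to 4 mm at the hinge). Spring 0.6 Nm per rad, about 11 N at each handle when fully open. While pressed fully open between parallel fingers, each half has turned 0.25 rad, so the front half's frame leans by that much
- clip_narrow: the narrow spring clip, plain steel, about 55 g in all, jaws 24 mm long (along its y), handles 24 mm wide, 84 mm tall. Front half (towards its -x) and rear half are joined by a hinge 40 mm above the jaw tips; jaws below, handles above. This frame belongs to the front half; origin midway between the jaw tips while the clip is shut on a 4 mm plate; then z is up, x across the plate. The two halves are mirror images, so it may be used either way round
- clip_narrow_grip (a point): point fixed in the front half, midway between the two handles while shut on a 4 mm plate, 74 mm above the jaw tips, 10 mm below the upper ends of the handles. There the handles lean apart, 45 mm over their outer faces at the upper ends; pressing them together (along x) opens the jaws. Fully pressed, their outer faces are parallel and 22 mm apart
- clip_narrow_front_tip (a point): inner face of the front jaw at its lowest edge, mid-length
- clip_narrow_rear_tip (a point): the same on the rear jaw. Midway between the two tips is the centre of the jaws' mouth
- clip_narrow_lever (a joint): opening of the clip in rad: -0.09 jaws shut on nothing, 0 gripping a 4 mm plate (about 6 N), 0.5 fully open at its stop (tips 24 mm apart; the throat, 33 mm deep from tips to hinge, narrows evenly to 4 mm at the hinge). Spring 0.6 Nm per rad, about 11 N at each handle when fully open. While pressed fully open between parallel fingers, each half has turned 0.25 rad, so the front half's frame leans by that much
- mortar: wooden mortar, 110 mm across, 85 mm tall; origin at the centre of its underside; a bystander
- bowl: stainless mixing bowl, 200 mm across, 75 mm tall; origin at the centre of its underside; a bystander
- jar: glass storage jar with clamp lid, 90 mm across, 128 mm tall; origin at the centre of its underside; a bystander
- scoop: purple plastic scoop 175 mm long, 55 mm wide, 32 mm tall, lying; origin at the rear of its pan's underside, x along it; a bystander

How it is judged (in metres and radians):
On the way:
1. the wide clip grips the card's top edge in its left half, let go (((x of clip_wide_front_tip in the frame of card below -0.0005 m and x of clip_wide_rear_tip in the frame of card above 0.0005 m) or (x of clip_wide_rear_tip in the frame of card below -0.0005 m and x of clip_wide_front_tip in the frame of card above 0.0005 m)) and z of each of clip_wide_front_tip, clip_wide_rear_tip in the frame of card below 0.154 m and y of clip_wide_front_tip in the frame of card between 0.02 and 0.1 m and y of clip_wide_rear_tip in the frame of card between 0.02 and 0.1 m and contact force between clip_wide and card above 1 N and contact force between the fingers and clip_wide below 0.1 N and value of joint clip_wide_lever below 0.1 rad), for 0.2 s.
At the end, for the whole second after the job is handed in: Wide clip grips the card edge 20 to 100 mm left of its middle, tips 6 mm or more below the edge, let go; narrow clip held by the fingers alone, over 0.3 rad open, still, tips 6 mm or more below the edge, each 1.5 mm or more off its face, 10 to 110 mm right of the middle, under 0.5 N on the card (all of step 1 and ((x of clip_narrow_front_tip in the frame of card below -0.0035 m and x of clip_narrow_rear_tip in the frame of card above 0.0035 m) or (x of clip_narrow_rear_tip in the frame of card below -0.0035 m and x of clip_narrow_front_tip in the frame of card above 0.0035 m)) and z of each of clip_narrow_front_tip, clip_narrow_rear_tip in the frame of card below 0.154 m and y of clip_narrow_front_tip in the frame of card between -0.11 and -0.01 m and y of clip_narrow_rear_tip in the frame of card between -0.11 and -0.01 m and value of joint clip_narrow_lever above 0.3 rad and contact force between clip_narrow and card below 0.5 N and contact force between the fingers and clip_narrow above 2 N and linear speed of clip_narrow below 0.02 m/s); the arm keeps its last pose, push and grip.
It fails at once if the mortar is disturbed (moved more than 30 mm) (distance of mortar from where it was at the start of the episode above 0.03 m).
It fails at once if the bowl is disturbed (moved more than 30 mm) (distance of bowl from where it was at the start of the episode above 0.03 m).
It fails at once if the jar is disturbed (moved more than 30 mm) (distance of jar from where it was at the start of the episode above 0.03 m).
It fails at once if the scoop is disturbed (moved more than 30 mm) (distance of scoop from where it was at the start of the episode above 0.03 m).
It also fails if it takes over 72 s, if anything falls off the work surface, if the arm or the gripper's body presses on something with over 40 N, if the wrist force passes 120 N, or if a joint passes its speed limit or range.

ROBOT

A 6-joint arm with a two-finger parallel gripper is mounted at the origin on the work surface. World frame = base frame: x ahead of the robot, y to its left, z up, the work surface at z = 0. Lengths are in m, angles in degrees, forces in N, time in s.
With the tool pointing down it reaches from about 0.325 to 0.85 m from the base axis. Payload 15.5 kg.
Tool frame: the origin (TCP) lies at the very end of the fingers, on their centre line; the grasp point (between the pads) lies 19 mm behind it; z points along the fingers, y is the direction in which the jaws open and shut (so a half turn about z gives the same grasp; the last joint's range is limited). The gripper opens to 91 mm and grips with 3 to 60 N. Pads are 32 mm wide; open, the fingers measure 118 mm over their backs; the gripper's body (76 mm by 178 mm) begins 60 mm behind the grasp point.
Start: joints at [63.455, 28.281, 77.091, -0, 74.628, -5.472], TCP at [0.225, 0.583, 0.214] pointing down, gripper open.
Joint ranges: [-166.48, 166.48], [-47.26, 123.95], [12.59, 153.08], [-70.14, 250.14], [6.76, 159.57], [-176.63, 176.63]. Speed limits (degrees/s): [108.29, 108.29, 147.25, 172.46, 172.46, 172.46].

INTERFACE

Orientations are given as [roll, pitch, yaw] about the fixed x, y, z axes, in that order (R = Rz(yaw) Ry(pitch) Rx(roll)).
In Python, from workcell import env gives the robot as it stands. The module is installed in compiled form; this text tells all that it offers.
- The arm moves only by the tool carry_out, never from a script. Its arguments are lists of equal length, an entry for each row: "rot": the turn, a rotation vector about the tool's x, y, z in rad, a list of three; "slide": the shift along the tool's x, y, z in m, a list of three; "gripper": the closure in counts, from 0 (fully open) to 255 (shut). A call has 1 to 10 rows; each row is the pose to reach, as a shift and turn from the pose commanded when the call began, along the tool's axes at that moment; what a row does not reach only later rows make up. A row lasts 1/12 s, in which the tool goes at most 41.7 mm and 7.16 degrees, less where a joint would pass 70% of its speed; a pose out of reach is approached as far as the arm can. A call with a gripper value outside its range is refused whole. The fingers move at their own pace and stop on an object; "newtons" is the grip in N (left out, the last holds). Time passes only in rows, so rows that repeat a pose let the fingers close. It gives the time, the measured TCP pose, the force and the opening at its end, in the units of the state.
- env.get_state(): the state, without advancing time (a new reading comes with each control period).
- env.read_camera(name): name is "side" or "top"; returns (picture, depth): 420x560x3 uint8, red, green, blue; 420x560 float32, m along the optical axis (not along the pixel's ray), 0 where there is no reading.
- env.calibration(name): a dict with "fov_y" (degrees; the focal length in pixels is half the picture's height over the tangent of half this angle, whatever the lens; pixels are square), "cx", "cy" (the principal point, pixels), "k1" (the pictures are not rectified: a ray, as slopes to the right and down, at radius r is drawn at 1 + k1 r^2 times it, then the intrinsics apply), "R" (3x3) and "t" (3): a world point X has camera coordinates R X + t. Camera axes: x right, y down, z forward; pixel columns grow to the right and rows downward; lengths in m; the calibration is good to about 2 mm. A picture is of the moment at which its call begins. calibration takes no time and is no camera call.
- env.hand_in(): hands the job in, once; it reports no verdict.
The state is a dict: "time": time; "qpos": joint angles; "joint_velocities": joint speeds; "joint_torque": joint torques, N m; "tool_pos": TCP position; "ee_rot": TCP orientation; "ft_force": force on the tool from outside, world axes, zero at the start; "torque": the same for the moment, N m; "finger_gap": finger opening in m.
Only numpy, scipy, OpenCV 4.12 (cv2) and the standard library are available. Lean on these libraries where they do the work, as an engineer would, in place of code of your own. Each camera call takes 0.05 s, during which the arm holds its last target. There are 200 camera calls.

## Working session

There is one attempt and no reset: what is moved stays moved. The work goes in short steps, Python scripts to look and compute and a tool call to move; the robot and the scene stay as the last step left them, time stands still between calls to the robot, and variables do not carry over. Pictures are saved under pics/ and viewed, about 8 in all and at most 12, crops included, and the job is handed in when it is done.

Besides the shell and the picture viewer there is one more tool, called after "Request:" by a JSON object that holds its "op" and its "data", one argument or row to a line. carry_out: Moves the arm, as the interface text tells. Its arguments: {"type":"object","properties":{"rot":{"type":"array"},"slide":{"type":"array"},"gripper":{"type":"array"},"newtons":{"type":"number"}},"required":["rot","slide","gripper"]}

```bash
mkdir -p pics; cat > h.py <<'E'
import numpy as np, cv2
from workcell import env
from scipy.spatial.transform import Rotation as Ro
def K(n):
    c=env.calibration(n); f=210/np.tan(np.radians(c["fov_y"])/2); return c,f
def cloud(n,depth):
    c,f=K(n); v,u=np.mgrid[0:420,0:560].astype(float)
    x=(u-c["cx"])/f; y=(v-c["cy"])/f; a,b=x.copy(),y.copy()
    for _ in range(20):
        s=1+c["k1"]*(a*a+b*b); a,b=x/s,y/s
    P=np.stack([a*depth,b*depth,depth],-1)
    return (P-np.array(c["t"]))@np.array(c["R"])
def shot(n,name):
    im,d=env.read_camera(n); cv2.imwrite(f"pics/{name}.png",im[:,:,::-1]); return im,d,cloud(n,d)
def tool():
    s=env.get_state(); return np.array(s["tool_pos"]),s["ee_rot"],s
E
python3 - <<'E'
from h import *
for n in("top","side"):
    im,d,P=shot(n,n+"0"); np.savez(n+"0.npz",im=im,d=d,P=P); c=env.calibration(n); print(n,c["fov_y"],c["k1"],-np.array(c["R"]).T@c["t"],np.array(c["R"])[2],(d>0).mean())
print(env.get_state())
a=np.vstack([cv2.imread("pics/top0.png"),cv2.imread("pics/side0.png")]); 
a=np.hstack([cv2.imread("pics/top0.png"),cv2.imread("pics/side0.png")]); cv2.imwrite("pics/both0.png",cv2.resize(a,(800,300)))
E
```

```text
top 53.52558779832487 -0.10719515124495972 [ 0.58650727 -0.01596154  1.40377518] [ 0.03110756  0.01693817 -0.99937251] 0.9958971088435374
side 51.578396066220684 -0.12606072610200877 [-0.13757222 -0.90463871  0.85628156] [ 0.54930849  0.64706373 -0.52874257] 0.9960076530612245
{'time': 0.1, 'qpos': array([ 6.34537872e+01,  2.83116965e+01,  7.71222152e+01,  1.59619850e-03,
        7.46278134e+01, -5.47197019e+00]), 'joint_velocities': array([-0.08305375, -0.12925181, -0.06964644,  0.05930907, -0.00811062,
       -0.01722253]), 'joint_torque': array([ 2.40315843e-03, -8.80233622e+01, -3.82545376e+01,  7.08986633e-02,
        4.80856025e-02,  4.63208130e-05]), 'tool_pos': array([0.22458045, 0.5829089 , 0.21340192]), 'ee_rot': array([-1.79938703e+02, -7.41766069e-03,  1.58925329e+02]), 'ft_force': array([-0.59192513,  0.05380142,  0.78739465]), 'torque': array([-0.02017312,  0.0121704 ,  0.00730778]), 'finger_gap': 0.09106579297483768}
```

View pics/top0.png

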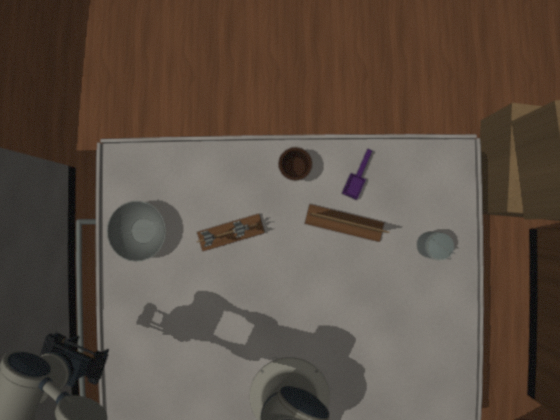

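View pics/side0.png

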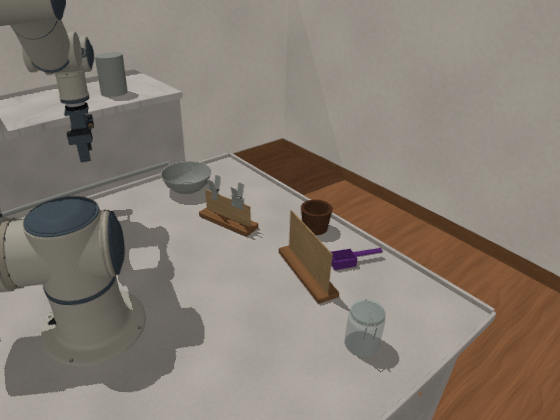

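The top view shows the rack at about (233,232) with clips near (208,239) and (239,230), and the card at (345,222). The side view shows the card's plate around (310,255) and the clip handles at (217,185) and (238,195).

```bash
python3 - <<'E'
from h import *
for n in("top","side"):
    z=np.load(n+"0.npz"); P=z["P"]; im=z["im"].astype(int)
    print(n,"table z",np.median(P[300:320,200:350,2]) )
    x,y,h=P[...,0],P[...,1],P[...,2]
    brown=(im[...,0]-im[...,2]>25)&(im[...,0]>50)
    for nm,(y0,y1,H) in dict(rack=(0.04,0.36,.1),card=(-.36,-.0,.16)).items():
        R=(x>.35)&(x<.68)&(y>y0)&(y<y1)
        f=R&(h>.010)&(h<.028)&brown
        r=cv2.minAreaRect(P[f][:,:2].astype(np.float32)*1000); print(nm,"foot",f.sum(),r)
        p=R&(h>H-.02)&(h<H+.008)&brown
        q=P[p]; 
        if len(q)>5:
            l=cv2.fitLine(q[:,:2].astype(np.float32),cv2.DIST_L2,0,.001,.001).ravel(); t=(q[:,:2]-l[2:])@l[:2]
            print("  plate",len(q),l,"ang",np.degrees(np.arctan2(l[1],l[0])),"ext",t.min(),t.max(),"ctr",l[2:]+l[:2]*(t.min()+t.max())/2,"zmax",q[:,2].max())
    c=(x>.4)&(x<.62)&(y>.08)&(y<.30)&(h>.108)&(h<.2)
    k,lab,st,ce=cv2.connectedComponentsWithStats(c.astype(np.uint8))
    for i in range(1,k):
        if st[i,4]>4:
            q=P[lab==i]; print(" clip",st[i],q.min(0).round(3),q.max(0).round(3),q.mean(0).round(4))
a=cv2.imread("pics/top0.png")[190:270,185:400]; b=cv2.imread("pics/side0.png")[160:310,190:350]
a=cv2.resize(a,(800,298),interpolation=cv2.INTER_CUBIC); b=cv2.resize(b[:90],(533,300),interpolation=cv2.INTER_CUBIC)
cv2.imwrite("pics/crop0.png",np.clip(2*np.vstack([a,np.hstack([b,np.zeros((300,267,3),np.uint8)])]).astype(float),0,255))
E
```

```text
top table z -0.00024313356416644406
rack foot 862 ((560.5711669921875, 192.46392822265625), (66.6622543334961, 217.500732421875), 16.273923873901367)
  plate 52 [ 0.2772382  -0.96080124  0.5627358   0.18869735] ang -73.90456 ext -0.09871201731771087 0.09627813666111522 ctr [0.56239841 0.18986659] zmax 0.10598997474295785
card foot 1222 ((588.6027221679688, -188.01031494140625), (257.6601867675781, 65.444091796875), 75.43505096435547)
  plate 122 [ 0.248895   0.9685305  0.5909369 -0.1835411] ang 75.58786 ext -0.12292440254097561 0.11465585599457159 ctr [ 0.5899079  -0.18754527] zmax 0.16431840211412316
 clip [233 221  15  16 135] [0.551 0.125 0.116] [0.596 0.168 0.168] [0.5753 0.147  0.1351]
 clip [200 230  14  17 129] [0.522 0.23  0.11 ] [0.57  0.263 0.165] [0.5468 0.246  0.133 ]
side table z -0.0006207214077252642
rack foot 576 ((550.755859375, 184.80087280273438), (73.2547836303711, 226.11984252929688), 20.26412582397461)
  plate 147 [ 0.2815334  -0.95955145  0.5577621   0.19177449] ang -73.648254 ext -0.09628507175426543 0.10105720160636655 ctr [0.55843384 0.18948494] zmax 0.10135562639446788
card foot 937 ((610.31005859375, -199.15634155273438), (261.6069641113281, 123.96167755126953), 74.62467956542969)
  plate 298 [ 0.2579384   0.9661614   0.58332306 -0.20229559] ang 75.05223 ext -0.10814737477170899 0.12902332172485623 ctr [ 0.58601542 -0.19221082] zmax 0.16282191163359652
 clip [207 175  14  18 151] [0.517 0.226 0.109] [0.567 0.261 0.162] [0.5457 0.2417 0.1353]
 clip [231 182  14  20 176] [0.55  0.121 0.109] [0.597 0.166 0.164] [0.5737 0.1419 0.1364][ WARN:0@0.532] global loadsave.cpp:1063 imwrite_ Unsupported depth image for selected encoder is fallbacked to CV_8U.
```

View pics/crop0.png

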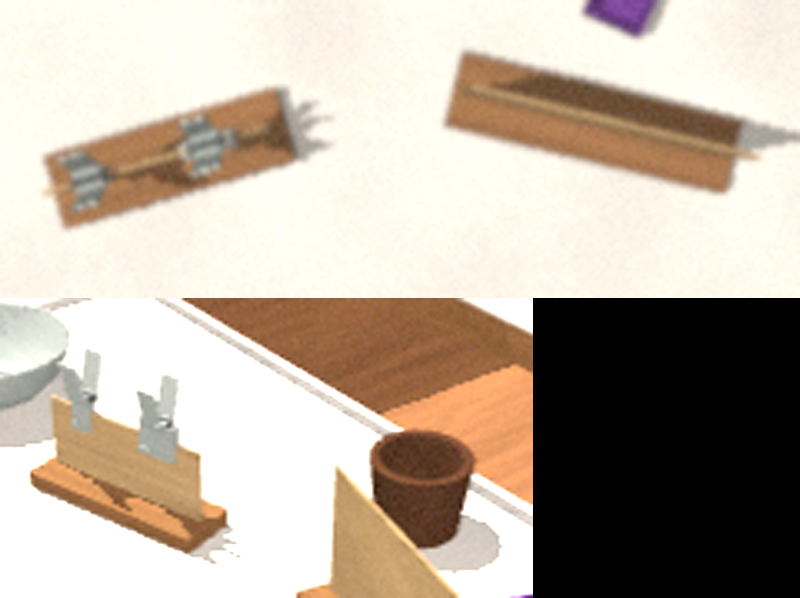

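The right-hand clip (jaw shoulders showing, at about y=0.145) is the wide one. The left-hand clip is the narrow one.

Request:
{"op": "carry_out", "data": {
  "rot": [
    [0,0,0.92],
    [0,0,0.92],
    [0,0,0.92],
    [0,0,0.92],
    [0,0,0.92],
    [0,0,0.92],
    [0,0,0.92],
    [0,0,0.92],
    [0,0,0.92],
    [0,0,0.92]
  ],
  "slide": [
    [-0.483,-0.283,-0.026],
    [-0.483,-0.283,-0.026],
    [-0.483,-0.283,-0.026],
    [-0.483,-0.283,-0.026],
    [-0.483,-0.283,-0.026],
    [-0.483,-0.283,-0.026],
    [-0.483,-0.283,-0.026],
    [-0.483,-0.283,-0.026],
    [-0.483,-0.283,-0.026],
    [-0.483,-0.283,-0.026]
  ],
  "gripper": [0,0,0,0,0,0,0,0,0,0],
  "newtons": 30
}}

```text
time: 0.93
tool_pos: [0.4849, 0.2558, 0.2332]
ee_rot: [-180.0, -0.0, 106.2]
ft_force: [1.0, 1.2, 0.2]
finger_gap: 0.091
```

```bash
cat >> h.py <<'E'
def to(pos,yaw,roll=180,pitch=0):
    p,e,s=tool(); R=Ro.from_euler("xyz",e,degrees=True); G=Ro.from_euler("xyz",[roll,pitch,yaw],degrees=True)
    print("t",round(s["time"],2),"at",p.round(4),np.round(e,2),"gap",round(s["finger_gap"],4),"F",np.round(s["ft_force"],1))
    print("slide",R.inv().apply(np.array(pos)-p).round(4),"rot",(R.inv()*G).as_rotvec().round(4))
E
python3 -c "
from h import *
to([.5735,.145,.24],106.2)"
```

```text
t 0.93 at [0.4849 0.2558 0.2332] [-179.98   -0.    106.19] gap 0.091 F [1.  1.2 0.2]
slide [-0.1311  0.0541 -0.0068] rot [-0.0003 -0.     -0.0001]
```

Request:
{"op": "carry_out", "data": {
  "rot": [
    [0,0,0],
    [0,0,0],
    [0,0,0],
    [0,0,0],
    [0,0,0],
    [0,0,0]
  ],
  "slide": [
    [-0.131,0.054,-0.007],
    [-0.131,0.054,-0.007],
    [-0.131,0.054,-0.007],
    [-0.131,0.054,-0.007],
    [-0.131,0.054,-0.007],
    [-0.131,0.054,-0.007]
  ],
  "gripper": [0,0,0,0,0,0]
}}

```text
time: 1.43
tool_pos: [0.5728, 0.1462, 0.2398]
ee_rot: [-180.0, -0.0, 106.1]
ft_force: [-0.6, 0.5, -0.2]
finger_gap: 0.0912
```

```bash
python3 -c "
from h import *
to([.5735,.145,.131],106.2)
im,d,P=shot('side','s1'); cv2.imwrite('pics/s1c.png',cv2.resize(im[90:250,150:330,::-1],(675,600),interpolation=cv2.INTER_CUBIC))"
```

```text
t 1.43 at [0.5728 0.1462 0.2398] [-1.7995e+02 -1.0000e-02  1.0610e+02] gap 0.0912 F [-0.6  0.5 -0.2]
slide [-0.0013  0.0005  0.1088] rot [-0.0009 -0.0003 -0.0017]
```

View pics/s1c.png

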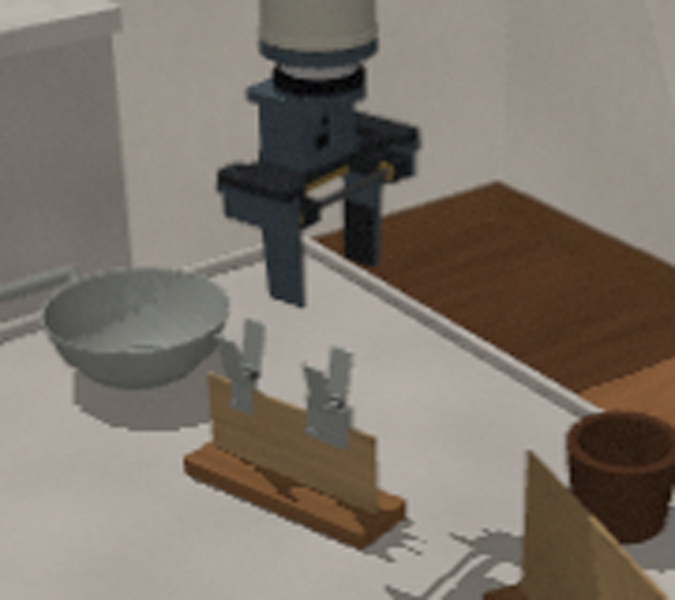

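The gripper is above the wide clip, with its fingers straddling the rack plate in crop columns 270–380. I'm descending now.

Request:
{"op": "carry_out", "data": {
  "rot": [
    [0,0,0],
    [0,0,0],
    [0,0,0],
    [0,0,0],
    [0,0,0],
    [0,0,0]
  ],
  "slide": [
    [0,0,0.03],
    [0,0,0.06],
    [0,0,0.08],
    [0,0,0.1],
    [0,0,0.109],
    [0,0,0.109]
  ],
  "gripper": [0,0,0,0,0,0]
}}

```text
time: 1.98
tool_pos: [0.5708, 0.1478, 0.1295]
ee_rot: [-179.8, -0.0, 106.3]
ft_force: [-0.8, -0.4, 0.4]
finger_gap: 0.0914
```

Request:
{"op": "carry_out", "data": {
  "rot": [
    [0,0,0],
    [0,0,0],
    [0,0,0],
    [0,0,0],
    [0,0,0],
    [0,0,0],
    [0,0,0],
    [0,0,0],
    [0,0,0],
    [0,0,0]
  ],
  "slide": [
    [0,0,0],
    [0,0,0],
    [0,0,0],
    [0,0,0],
    [0,0,0],
    [0,0,0],
    [0,0,0],
    [0,0,0],
    [0,0,0],
    [0,0,0]
  ],
  "gripper": [100,120,140,160,180,200,220,240,255,255],
  "newtons": 30
}}

```text
time: 2.82
tool_pos: [0.5725, 0.147, 0.1312]
ee_rot: [-180.0, 0.0, 106.2]
ft_force: [0.1, -0.6, 0.3]
finger_gap: 0.0272
```

```bash
python3 -c "
from h import *
to([.5735,.145,.131],106.2)
im,d,P=shot('side','s2'); cv2.imwrite('pics/s2c.png',cv2.resize(im[120:240,170:290,::-1],(600,600),interpolation=cv2.INTER_CUBIC))"
```

```text
t 2.82 at [0.5725 0.147  0.1312] [-179.99    0.    106.21] gap 0.0272 F [ 0.1 -0.6  0.3]
slide [-0.0022  0.0004  0.0002] rot [-0.0002  0.      0.0002]
```

View pics/s2c.png

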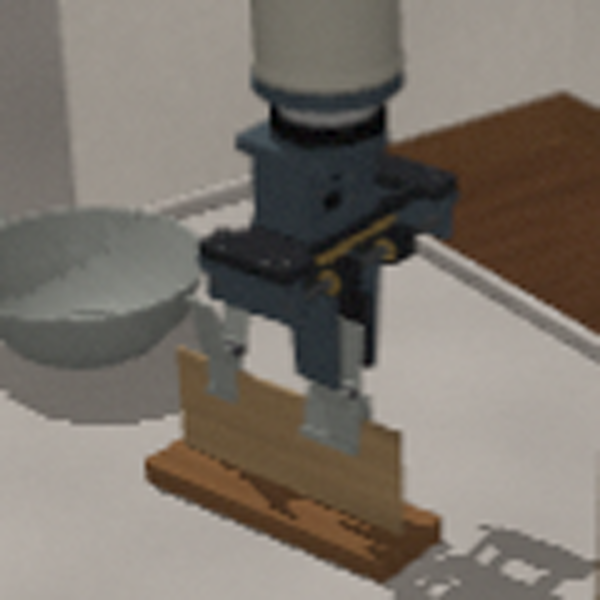

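The fingers hold the wide clip and the jaws are opening, with a gap of 27 mm so far. I'll let them finish closing.

Request:
{"op": "carry_out", "data": {
  "rot": [
    [0,0,0],
    [0,0,0],
    [0,0,0],
    [0,0,0],
    [0,0,0],
    [0,0,0]
  ],
  "slide": [
    [0,0,0],
    [0,0,0],
    [0,0,0],
    [0,0,0],
    [0,0,0],
    [0,0,0]
  ],
  "gripper": [255,255,255,255,255,255]
}}

```text
time: 3.37
tool_pos: [0.5726, 0.147, 0.1312]
ee_rot: [-180.0, -0.0, 106.2]
ft_force: [0.3, 1.2, -0.5]
finger_gap: 0.0215
```

Request:
{"op": "carry_out", "data": {
  "rot": [
    [0,0,0],
    [0,0,0],
    [0,0,0],
    [0,0,0],
    [0,0,0],
    [0,0,0],
    [0,0,0],
    [0,0,0],
    [0,0,0],
    [0,0,0]
  ],
  "slide": [
    [0,0,-0.008],
    [0,0,-0.018],
    [0,0,-0.03],
    [0,0,-0.045],
    [0,0,-0.06],
    [0,0,-0.08],
    [0,0,-0.1],
    [0,0,-0.12],
    [0,0,-0.13],
    [0,0,-0.13]
  ],
  "gripper": [255,255,255,255,255,255,255,255,255,255]
}}

```text
time: 4.2
tool_pos: [0.5737, 0.1472, 0.2642]
ee_rot: [179.7, 0.0, 106.2]
ft_force: [-0.2, -1.0, -0.1]
finger_gap: 0.0215
```

```bash
python3 -c "
from h import *
c=np.array([.588,-.189]); a=np.radians(-14.7); y=np.array([-np.sin(a),np.cos(a)])
print(c+.06*y); to([*(c+.06*y),.26],75.3)
im,d,P=shot('side','s3'); cv2.imwrite('pics/s3c.png',cv2.resize(im[80:240,150:310,::-1],(600,600),interpolation=cv2.INTER_CUBIC))"
```

```text
[ 0.60322548 -0.13096393]
t 4.2 at [0.5737 0.1472 0.2642] [1.7974e+02 3.0000e-02 1.0621e+02] gap 0.0215 F [-0.2 -1.  -0.1]
slide [-0.2754 -0.0494  0.0042] rot [ 0.0046 -0.0007  0.5396]
```

View pics/s3c.png

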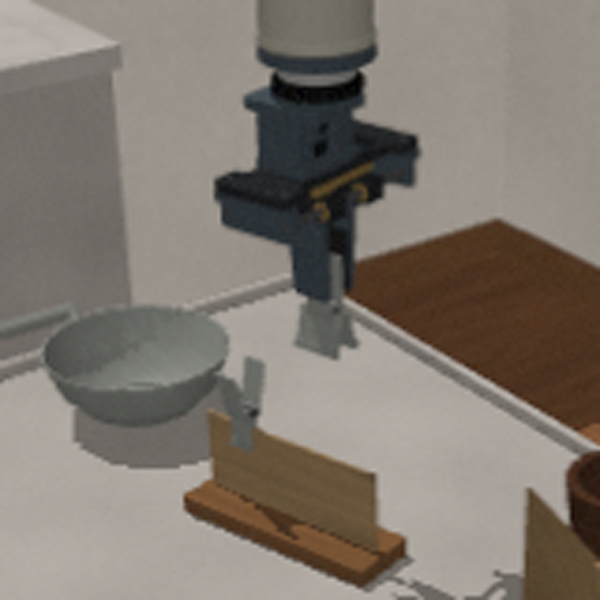

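The wide clip hangs open in the fingers, clear of the rack. Next I move it over the left half of the card.

Request:
{"op": "carry_out", "data": {
  "rot": [
    [0,0,0.54],
    [0,0,0.54],
    [0,0,0.54],
    [0,0,0.54],
    [0,0,0.54],
    [0,0,0.54],
    [0,0,0.54],
    [0,0,0.54],
    [0,0,0.54],
    [0,0,0.54]
  ],
  "slide": [
    [-0.035,-0.006,0],
    [-0.07,-0.012,0],
    [-0.105,-0.019,0],
    [-0.14,-0.025,0],
    [-0.175,-0.031,0],
    [-0.21,-0.038,0],
    [-0.245,-0.044,0],
    [-0.275,-0.049,0],
    [-0.275,-0.049,0],
    [-0.275,-0.049,0]
  ],
  "gripper": [255,255,255,255,255,255,255,255,255,255]
}}

```text
time: 5.08
tool_pos: [0.6017, -0.1321, 0.2596]
ee_rot: [-179.9, -0.0, 75.1]
ft_force: [-0.9, 0.3, -0.3]
finger_gap: 0.0216
```

Request:
{"op": "carry_out", "data": {
  "rot": [
    [0,0,0],
    [0,0,0],
    [0,0,0],
    [0,0,0]
  ],
  "slide": [
    [0,0,0],
    [0,0,0],
    [0,0,0],
    [0,0,0]
  ],
  "gripper": [255,255,255,255]
}}

```text
time: 5.42
tool_pos: [0.6023, -0.1297, 0.2612]
ee_rot: [-180.0, -0.0, 75.3]
ft_force: [0.5, 0.9, -0.0]
finger_gap: 0.0214
```

```bash
python3 -c "
from h import *
to([.603,-.131,.193],75.3)
im,d,P=shot('side','s4'); cv2.imwrite('pics/s4c.png',cv2.resize(im[130:310,230:410,::-1],(600,600),interpolation=cv2.INTER_CUBIC))
x,y,h=P[...,0],P[...,1],P[...,2]
c=(abs(x-.6)<.06)&(abs(y+.13)<.06)&(h>.19)&(h<.30)
g=c&(h<.225); print(g.sum(),P[g].mean(0),P[g].min(0),P[g].max(0))
i=im.astype(int); b=(i[...,0]-i[...,2]>25)&(h>.135)&(h<.168)&(x>.5)&(x<.66)&(y<-.03)&(y>-.34)
q=P[b];l=cv2.fitLine(q[:,:2].astype(np.float32),cv2.DIST_L2,0,.001,.001).ravel();print(l,np.degrees(np.arctan2(l[1],l[0])),'x at y',l[2]+l[0]/l[1]*(-.131-l[3]))
"
```

```text
t 5.42 at [ 0.6023 -0.1297  0.2612] [-179.99   -0.     75.35] gap 0.0214 F [ 0.5  0.9 -0. ]
slide [-0.0011  0.001   0.0682] rot [-0.0002 -0.0001  0.0008]
91 [ 0.59379494 -0.13572603  0.21580599] [ 0.58001521 -0.15978795  0.20755516] [ 0.61361587 -0.10539286  0.22492816]
[ 0.25834578  0.96605253  0.58332825 -0.20201688] 75.02807 x at y 0.6023199
```

View pics/s4c.png

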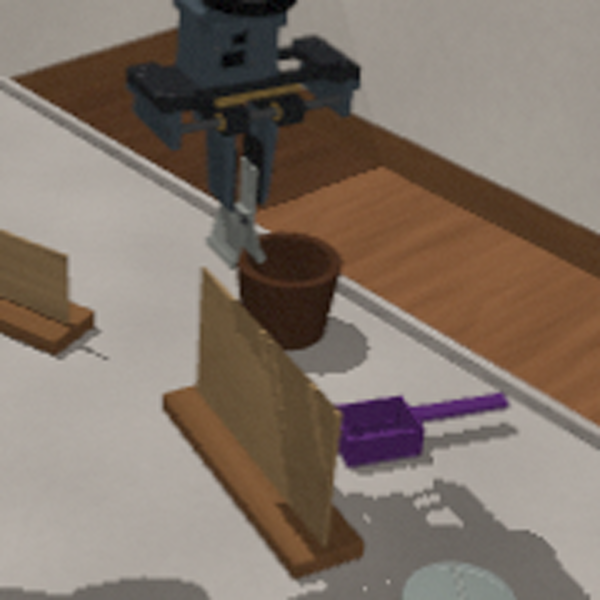

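The open jaws are above the card's left half, astride its line, with the tips at z≈0.208. I'm lowering 66 mm.

Request:
{"op": "carry_out", "data": {
  "rot": [
    [0,0,0],
    [0,0,0],
    [0,0,0],
    [0,0,0],
    [0,0,0],
    [0,0,0],
    [0,0,0],
    [0,0,0],
    [0,0,0],
    [0,0,0]
  ],
  "slide": [
    [0,0.001,0.01],
    [0,0.001,0.02],
    [0,0.001,0.03],
    [0,0.001,0.04],
    [0,0.001,0.048],
    [0,0.001,0.056],
    [0,0.001,0.062],
    [0,0.001,0.066],
    [0,0.001,0.066],
    [0,0.001,0.066]
  ],
  "gripper": [255,255,255,255,255,255,255,255,255,255]
}}

```text
time: 6.3
tool_pos: [0.6034, -0.131, 0.1953]
ee_rot: [180.0, 0.0, 75.3]
ft_force: [-0.1, -0.4, -0.9]
finger_gap: 0.0214
```

```bash
python3 -c "
from h import *
to([.603,-.131,.195],75.3)
im,d,P=shot('side','s5'); cv2.imwrite('pics/s5c.png',cv2.resize(im[160:280,260:380,::-1],(600,600),interpolation=cv2.INTER_CUBIC))
"
```

```text
t 6.3 at [ 0.6034 -0.131   0.1953] [180.     0.    75.27] gap 0.0214 F [-0.1 -0.4 -0.9]
slide [-0.0001 -0.0004  0.0003] rot [ 0.      0.     -0.0004]
```

View pics/s5c.png

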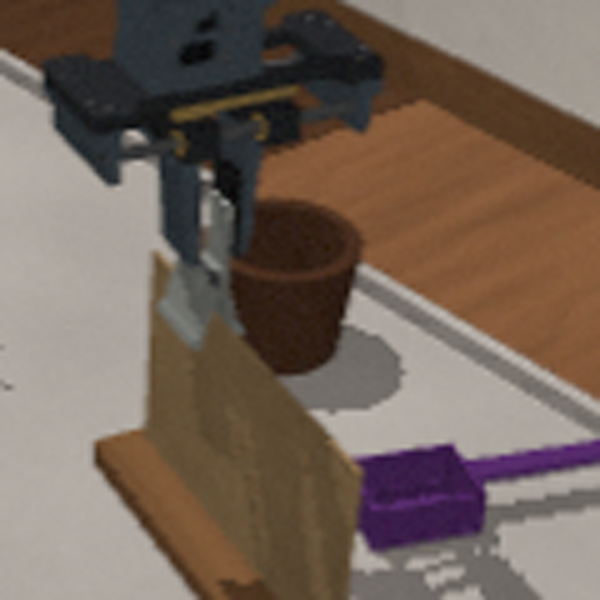

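The card's edge sits between the jaws, with the front jaw at (185,320) in the crop and the rear jaw behind. I'm releasing gradually.

Request:
{"op": "carry_out", "data": {
  "rot": [
    [0,0,0],
    [0,0,0],
    [0,0,0],
    [0,0,0],
    [0,0,0],
    [0,0,0],
    [0,0,0],
    [0,0,0],
    [0,0,0],
    [0,0,0]
  ],
  "slide": [
    [0,0,0],
    [0,0,0],
    [0,0,0],
    [0,0,0],
    [0,0,0],
    [0,0,0],
    [0,0,0],
    [0,0,0],
    [0,0,0],
    [0,0,0]
  ],
  "gripper": [190,175,160,145,130,100,60,0,0,0]
}}

```text
time: 7.18
tool_pos: [0.6033, -0.131, 0.1952]
ee_rot: [180.0, 0.0, 75.3]
ft_force: [0.2, 0.8, -0.1]
finger_gap: 0.0749
```

Request:
{"op": "carry_out", "data": {
  "rot": [
    [0,0,0],
    [0,0,0],
    [0,0,0],
    [0,0,0],
    [0,0,0],
    [0,0,0],
    [0,0,0],
    [0,0,0],
    [0,0,0],
    [0,0,0]
  ],
  "slide": [
    [0,0,0],
    [0,0,0],
    [0,0,0],
    [0,0,0],
    [0,0,-0.02],
    [0,0,-0.04],
    [0,0,-0.06],
    [0,0,-0.08],
    [0,0,-0.08],
    [0,0,-0.08]
  ],
  "gripper": [0,0,0,0,0,0,0,0,0,0]
}}

```text
time: 8.02
tool_pos: [0.6038, -0.1311, 0.2762]
ee_rot: [179.9, 0.0, 75.3]
ft_force: [0.2, 0.4, 0.3]
finger_gap: 0.0913
```

```bash
python3 -c "
from h import *
to([.545,.244,.27],106.2)
im,d,P=shot('side','s6'); cv2.imwrite('pics/s6c.png',cv2.resize(im[160:280,260:380,::-1],(600,600),interpolation=cv2.INTER_CUBIC))
x,y,h=P[...,0],P[...,1],P[...,2]
for n in ('side','top'):
  if n=='top': _,_,P=shot('top','t6')
  x,y,h=P[...,0],P[...,1],P[...,2]
  c=(abs(x-.6)<.06)&(abs(y+.13)<.06)&(h>.172)&(h<.24);q=P[c]
  if len(q): print(n,c.sum(),q.mean(0),q.min(0),q.max(0))
"
```

```text
t 8.02 at [ 0.6038 -0.1311  0.2762] [1.7988e+02 1.0000e-02 7.5280e+01] gap 0.0913 F [0.2 0.4 0.3]
slide [ 0.3479 -0.1522  0.0058] rot [ 0.002   0.0007 -0.5397]
side 187 [ 0.60312697 -0.13823809  0.19915697] [ 0.57780836 -0.15825567  0.17261576] [ 0.62538174 -0.11645498  0.2278512 ]
```

View pics/s6c.png

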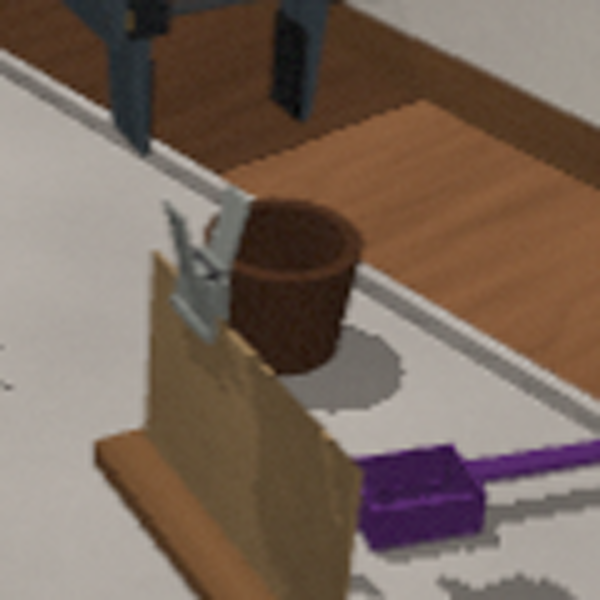

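The wide clip is gripping the card upright, with its handles spread and its tips about 16 mm below the edge. Next I go over the narrow clip.

Request:
{"op": "carry_out", "data": {
  "rot": [
    [0,0,-0.54],
    [0,0,-0.54],
    [0,0,-0.54],
    [0,0,-0.54],
    [0,0,-0.54],
    [0,0,-0.54],
    [0,0,-0.54],
    [0,0,-0.54],
    [0,0,-0.54],
    [0,0,-0.54]
  ],
  "slide": [
    [0.035,-0.015,0],
    [0.07,-0.03,0],
    [0.105,-0.046,0.003],
    [0.14,-0.061,0.003],
    [0.175,-0.076,0.003],
    [0.21,-0.092,0.003],
    [0.245,-0.107,0.003],
    [0.28,-0.122,0.003],
    [0.315,-0.138,0.004],
    [0.348,-0.152,0.006]
  ],
  "gripper": [0,0,0,0,0,0,0,0,0,0]
}}

```text
time: 8.95
tool_pos: [0.5436, 0.2461, 0.2683]
ee_rot: [-179.9, -0.0, 106.2]
ft_force: [1.1, -0.4, 0.3]
finger_gap: 0.0911
```

Request:
{"op": "carry_out", "data": {
  "rot": [
    [0,0,0],
    [0,0,0],
    [0,0,0],
    [0,0,0]
  ],
  "slide": [
    [0,0,0.02],
    [0,0,0.04],
    [0,0,0.04],
    [0,0,0.04]
  ],
  "gripper": [0,0,0,0]
}}

```text
time: 9.28
tool_pos: [0.5439, 0.2439, 0.228]
ee_rot: [-179.8, 0.0, 106.2]
ft_force: [0.2, 0.0, -0.5]
finger_gap: 0.0919
```

```bash
python3 -c "
from h import *
to([.545,.244,.131],106.2)"
```

```text
t 9.28 at [0.5439 0.2439 0.228 ] [-1.7981e+02  1.0000e-02  1.0622e+02] gap 0.0919 F [ 0.2  0.  -0.5]
slide [-0.0002  0.0014  0.097 ] rot [-0.0034  0.0002  0.0003]
```

Request:
{"op": "carry_out", "data": {
  "rot": [
    [0,0,0],
    [0,0,0],
    [0,0,0],
    [0,0,0],
    [0,0,0],
    [0,0,0],
    [0,0,0]
  ],
  "slide": [
    [0,0.001,0.03],
    [0,0.001,0.055],
    [0,0.001,0.075],
    [0,0.001,0.09],
    [0,0.001,0.097],
    [0,0.001,0.097],
    [0,0.001,0.097]
  ],
  "gripper": [0,0,0,0,0,0,0]
}}

```text
time: 9.87
tool_pos: [0.5464, 0.2444, 0.1332]
ee_rot: [179.9, -0.0, 106.2]
ft_force: [-0.1, -0.6, 0.6]
finger_gap: 0.0914
```

Request:
{"op": "carry_out", "data": {
  "rot": [
    [0,0,0],
    [0,0,0],
    [0,0,0],
    [0,0,0],
    [0,0,0],
    [0,0,0],
    [0,0,0],
    [0,0,0],
    [0,0,0],
    [0,0,0]
  ],
  "slide": [
    [0,0,0],
    [0,0,0],
    [0,0,0],
    [0,0,0],
    [0,0,0],
    [0,0,0],
    [0,0,0],
    [0,0,0],
    [0,0,0],
    [0,0,0]
  ],
  "gripper": [100,120,140,160,180,200,220,240,255,255],
  "newtons": 30
}}

```text
time: 10.7
tool_pos: [0.5457, 0.2445, 0.1322]
ee_rot: [-180.0, -0.0, 106.2]
ft_force: [0.2, 0.4, -0.5]
finger_gap: 0.0277
```

Request:
{"op": "carry_out", "data": {
  "rot": [
    [0,0,0],
    [0,0,0],
    [0,0,0],
    [0,0,0],
    [0,0,0],
    [0,0,0]
  ],
  "slide": [
    [0,0,0],
    [0,0,0],
    [0,0,0],
    [0,0,0],
    [0,0,0],
    [0,0,0]
  ],
  "gripper": [255,255,255,255,255,255]
}}

```text
time: 11.2
tool_pos: [0.5457, 0.2445, 0.1323]
ee_rot: [180.0, -0.0, 106.2]
ft_force: [0.3, 0.8, -1.4]
finger_gap: 0.0215
```

Request:
{"op": "carry_out", "data": {
  "rot": [
    [0,0,0],
    [0,0,0],
    [0,0,0],
    [0,0,0],
    [0,0,0],
    [0,0,0],
    [0,0,0],
    [0,0,0],
    [0,0,0],
    [0,0,0]
  ],
  "slide": [
    [0,0,-0.008],
    [0,0,-0.018],
    [0,0,-0.03],
    [0,0,-0.05],
    [0,0,-0.075],
    [0,0,-0.1],
    [0,0,-0.13],
    [0,0,-0.16],
    [0,0,-0.18],
    [0,0,-0.18]
  ],
  "gripper": [255,255,255,255,255,255,255,255,255,255]
}}

```text
time: 12.03
tool_pos: [0.5473, 0.2451, 0.3182]
ee_rot: [179.5, -0.0, 106.2]
ft_force: [0.7, 1.1, 1.2]
finger_gap: 0.0216
```

```bash
python3 -c "
from h import *
to([.573,-.247,.312],75.3)"
```

```text
t 12.03 at [0.5473 0.2451 0.3182] [ 1.7953e+02 -2.0000e-02  1.0622e+02] gap 0.0216 F [0.7 1.1 1.2]
slide [-0.4797 -0.1128  0.0051] rot [ 0.0078 -0.0025  0.5397]
```

Request:
{"op": "carry_out", "data": {
  "rot": [
    [0,0,0.27],
    [0,0,0.27],
    [0,0,0.27],
    [0,0,0.27],
    [0,0,0.27],
    [0,0,0.27],
    [0,0,0.27],
    [0,0,0.27],
    [0,0,0.27],
    [0,0,0.27]
  ],
  "slide": [
    [-0.025,-0.006,0],
    [-0.05,-0.012,0],
    [-0.075,-0.018,0],
    [-0.1,-0.024,0],
    [-0.125,-0.03,0],
    [-0.15,-0.036,0],
    [-0.175,-0.042,0],
    [-0.2,-0.048,0],
    [-0.22,-0.054,0],
    [-0.24,-0.056,0]
  ],
  "gripper": [255,255,255,255,255,255,255,255,255,255]
}}

```text
time: 12.87
tool_pos: [0.5583, -0.0029, 0.3128]
ee_rot: [180.0, 0.0, 90.7]
ft_force: [0.6, 0.6, -1.1]
finger_gap: 0.0217
```

```bash
python3 -c "
from h import *
to([.573,-.247,.312],75.3)"
```

```text
t 12.87 at [ 0.5583 -0.0029  0.3128] [179.99   0.    90.72] gap 0.0217 F [ 0.6  0.6 -1.1]
slide [-0.2443  0.0116  0.0009] rot [2.000e-04 1.000e-04 2.691e-01]
```

Request:
{"op": "carry_out", "data": {
  "rot": [
    [0,0,0.269],
    [0,0,0.269],
    [0,0,0.269],
    [0,0,0.269],
    [0,0,0.269],
    [0,0,0.269],
    [0,0,0.269],
    [0,0,0.269],
    [0,0,0.269],
    [0,0,0.269]
  ],
  "slide": [
    [-0.025,0.001,0],
    [-0.05,0.002,0],
    [-0.08,0.003,0],
    [-0.11,0.004,0],
    [-0.14,0.006,0],
    [-0.17,0.008,0],
    [-0.2,0.01,0],
    [-0.225,0.011,0],
    [-0.244,0.012,0],
    [-0.244,0.012,0]
  ],
  "gripper": [255,255,255,255,255,255,255,255,255,255]
}}

```text
time: 13.7
tool_pos: [0.5738, -0.2488, 0.3123]
ee_rot: [180.0, 0.1, 75.2]
ft_force: [0.7, -0.2, -0.3]
finger_gap: 0.0214
```

Request:
{"op": "carry_out", "data": {
  "rot": [
    [0,0,0],
    [0,0,0],
    [0,0,0],
    [0,0,0]
  ],
  "slide": [
    [0,0,0.02],
    [0,0,0.04],
    [0,0,0.05],
    [0,0,0.05]
  ],
  "gripper": [255,255,255,255]
}}

```text
time: 14.03
tool_pos: [0.573, -0.2444, 0.2603]
ee_rot: [-179.8, -0.1, 75.3]
ft_force: [-0.2, 0.3, -0.4]
finger_gap: 0.0214
```

```bash
cat > m.py <<'E'
import sys; from h import *
to([.573,-.247,.197],75.3)
im,d,P=shot('side',sys.argv[1]); _,_,T=shot('top',sys.argv[1]+'t')
cv2.imwrite(f'pics/{sys.argv[1]}c.png',cv2.resize(im[150:300,270:400,::-1],(520,600),interpolation=cv2.INTER_CUBIC))
p,e,s=tool(); a=np.radians(-14.9); ux=np.array([np.cos(a),np.sin(a)]); uy=np.array([-ux[1],ux[0]])
L=lambda Q:np.c_[(Q[:,:2]-[.588,-.189])@ux,(Q[:,:2]-[.588,-.189])@uy,Q[:,2]]
i=im.astype(int); h=P[...,2]; grey=abs(i[...,0]-i[...,2])<18
c=(abs(P[...,0]-p[0])<.05)&(abs(P[...,1]-p[1])<.05)&(h<p[2]-.005)&(h>.13)&grey
q=L(P[c]); print("clip",len(q),q.mean(0).round(4),q.min(0).round(4),q.max(0).round(4))
for n,Q in(("side",P),("top",T)):
    h=Q[...,2]; b=(h>.148)&(h<.166)&(abs(Q[...,0]-.588)<.09)&(Q[...,1]<-.14)&(Q[...,1]>-.33)
    if n=="side": b&=(i[...,0]-i[...,2]>25)
    q=L(Q[b])
    if len(q)>5: print(n,"edge x vs y",np.polyfit(q[:,1],q[:,0],1).round(4),"x",np.percentile(q[:,0],[5,50,95]).round(4),q[:,1].min().round(3),q[:,2].max().round(4))
print("tcp local",L(p[None]).round(4))
E
python3 m.py s7
```

```text
t 14.03 at [ 0.573  -0.2444  0.2603] [-1.7979e+02 -6.0000e-02  7.5350e+01] gap 0.0214 F [-0.2  0.3 -0.4]
slide [-0.0026  0.0009  0.0633] rot [-0.0037 -0.001   0.0008]
clip 180 [-0.0039 -0.0615  0.2286] [-0.0185 -0.0745  0.2009] [ 0.0138 -0.0453  0.2567]
side edge x vs y [ 0.0104 -0.0003] x [-0.0034 -0.001   0.0024] -0.122 0.1617
top edge x vs y [-0.0268  0.0014] x [-0.0001  0.0017  0.004 ] -0.051 0.1644
tcp local [[ 0.0011 -0.0577  0.2629]]
```

View pics/s7c.png

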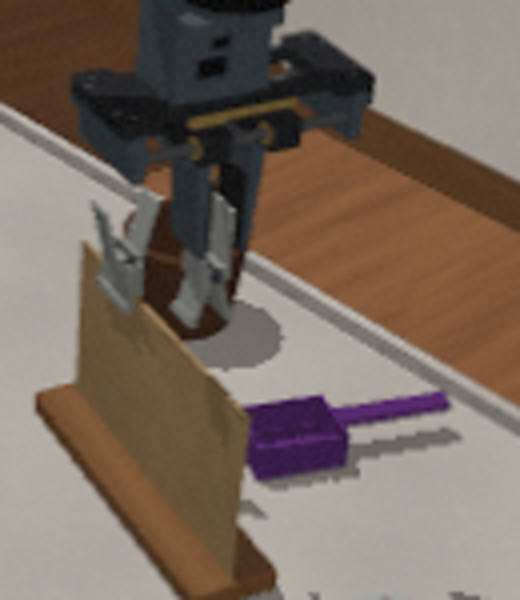

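The narrow clip is open above the right half of the card and clear of the wide clip. I'm lowering 61 mm with +0.5 mm in x.

Request:
{"op": "carry_out", "data": {
  "rot": [
    [0,0,0],
    [0,0,0],
    [0,0,0],
    [0,0,0],
    [0,0,0],
    [0,0,0],
    [0,0,0],
    [0,0,0],
    [0,0,0],
    [0,0,0]
  ],
  "slide": [
    [0,0.0005,0.01],
    [0,0.0005,0.02],
    [0,0.0005,0.03],
    [0,0.0005,0.038],
    [0,0.0005,0.046],
    [0,0.0005,0.053],
    [0,0.0005,0.059],
    [0,0.0005,0.063],
    [0,0.0005,0.063],
    [0,0.0005,0.063]
  ],
  "gripper": [255,255,255,255,255,255,255,255,255,255]
}}

```text
time: 14.97
tool_pos: [0.5746, -0.2456, 0.1993]
ee_rot: [-180.0, 0.0, 75.3]
ft_force: [0.4, 0.2, -0.5]
finger_gap: 0.0219
```

Request:
{"op": "carry_out", "data": {
  "rot": [
    [0,0,0],
    [0,0,0],
    [0,0,0],
    [0,0,0],
    [0,0,0],
    [0,0,0]
  ],
  "slide": [
    [0,0,0],
    [0,0,0],
    [0,0,0],
    [0,0,0],
    [0,0,0],
    [0,0,0]
  ],
  "gripper": [255,255,255,255,255,255]
}}

```text
time: 15.47
tool_pos: [0.5746, -0.2455, 0.1993]
ee_rot: [180.0, 0.0, 75.3]
ft_force: [0.5, -0.8, -0.4]
finger_gap: 0.0216
```

```bash
python3 m.py s8; python3 -c "
import cv2
a=cv2.imread('pics/s8.png')[170:260,285:375]; cv2.imwrite('pics/s8z.png',cv2.convertScaleAbs(cv2.resize(a,(600,600),interpolation=cv2.INTER_CUBIC),alpha=1.5))"
```

```text
t 15.47 at [ 0.5746 -0.2455  0.1993] [179.99   0.    75.33] gap 0.0216 F [ 0.5 -0.8 -0.4]
slide [-0.0018 -0.0012  0.0023] rot [0.0001 0.0001 0.0006]
clip 162 [-0.0032 -0.0625  0.1689] [-0.0182 -0.0743  0.1325] [ 0.0149 -0.0312  0.1939]
side edge x vs y [0.0077 0.0001] x [-0.0028 -0.0007  0.0032] -0.122 0.1617
top edge x vs y [-0.038   0.0016] x [-0.0008  0.0018  0.0037] -0.038 0.165
tcp local [[ 0.0016 -0.0581  0.1993]]
```

View pics/s8z.png

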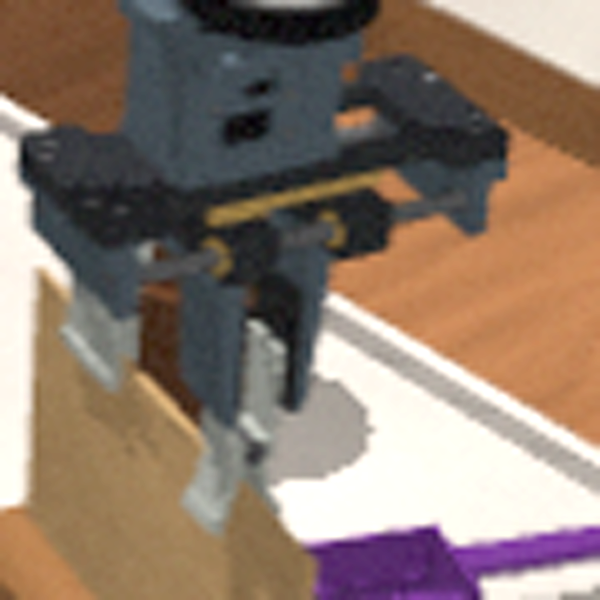

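The front jaw stands clear of the card face and the rear jaw is visible behind the edge at crop (255,470). The wrist force is only noise, and the wide clip is untouched at (100,340). Handing in.

```bash
python3 -c "
from h import *
print(env.hand_in()); s=env.get_state(); print(s['time'],s['finger_gap'],s['ft_force'])"
```

```text
the job is handed in; nothing more can be done
None
the job is handed in; nothing more can be done
```

I handed the job in at about 15.6 s on the robot's clock. Both clips are where the task asked as far as my checks show; handing in gives no verdict.

- **Wide clip:** it grips the card's top edge about 55 mm left of the middle, with its tips about 16 mm below the edge. I let it go and raised the arm clear of it. In the last picture it was still in place.
- **Narrow clip:** the arm holds it fully open (21.6 mm between the fingers) about 58–60 mm right of the middle. Its tips are about 14 mm below the edge. The wrist force was only noise, so I saw no sign of it touching the card.
- **Bystanders:** no move came near the jar, bowl, mortar or scoop. I did not measure their positions again at the end.
- **Disagreements:** the two cameras placed the card's edge about 2 mm apart across its thickness, so I aimed between the two. The clip and card edge together in the side view gave a slightly forward-biased clip centre. The rear jaw was partly hidden there, so its clearance of about 8 mm comes from the clip's geometry rather than a direct measurement.

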